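Hold a gift tag in the eyelet press

ROBOT

A 7-joint arm with a two-finger parallel gripper is mounted at the origin on the work surface. World frame = base frame: x ahead of the robot, y to its left, z up, the work surface at z = 0. Lengths are in mm, angles in rad, forces in N, time in s.
With the tool pointing down it reaches from about 425 to 875 mm from the base axis. Payload 4.7 kg.
Tool frame: the origin (TCP) lies on the centre line of the jaws, within the pads' length; the fingertips stand env.finger_overhang ahead of it and the grasp point (between the pads) lies 11 mm behind it (env.finger_overhang is the distance from the TCP to the fingertips, in mm); y points along the fingers, x is the direction in which the jaws open and shut, and the axes are right-handed (so a half turn about y gives the same grasp; the last joint's range is limited). The gripper opens to 85 mm and grips with 20 to 120 N. Pads are 22 mm wide; open, the fingers measure 114 mm over their backs; the gripper's body (76 mm by 85 mm) begins 54 mm behind the grasp point. The pads swing forward as they close: fully open they stand 13 mm farther back than shut.
Start: joints at [1.114, 0.321, -0.07, 1.45, 0.023, 1.371, -0.057], TCP at [294.824, -579.312, 239.349] pointing down, gripper open.
Joint ranges: [-2.86, 2.86], [-0.3, 2.09], [-1.38, 1.24], [0.06, 2.45], [-1.56, 4.7], [0.09, 2.05], [-2.69, 2.69]. Speed limits (rad/s): [2.57, 2.57, 3.14, 3.14, 3.14, 3.14, 3.14].

INTERFACE

Orientations are given as [roll, pitch, yaw] about the fixed x, y, z axes, in that order (R = Rz(yaw) Ry(pitch) Rx(roll)).
In Python, from workcell import env gives the robot as it stands.
- The arm moves only by the tool send_rows, never from a script. Its argument "rows" is text: rows parted by semicolons, each of 7 numbers parted by spaces: the turn, a rotation vector about the tool's x, y, z in degrees, then the shift along the tool's x, y, z in m, then the finger opening in m, from 0 to 0.0854. A call has 1 to 12 rows; each row shifts and turns the pose as measured when the row begins, along the tool's axes as they then stand; what a row does not reach is not made up. A row lasts 1/10 s, in which the tool goes at most 50 mm and 8.59 degrees, less where a joint would pass 70% of its speed; a pose out of reach is approached as far as the arm can. A call with a gripper value outside its range is refused whole. The fingers move at their own pace and stop on an object; "force" is the grip in N (left out, the last holds). Time passes only in rows, so rows that do not move let the fingers close. It gives the time, the measured TCP pose, the force and the opening at its end, in the units of the state.
- env.get_state(): the state, without advancing time (a new reading comes with each control period).
- env.capture(name): name is "scene" or "top" or "wrist"; returns a dict with "color" (420x560x3 uint8, red, green, blue), "fov_y" (degrees; the focal length in pixels is half the picture's height over the tangent of half this angle, whatever the lens; pixels are square), "cx", "cy" (the principal point, pixels), "extrinsics" (4x4, takes a point from camera to world coordinates). Camera axes: x right, y up, looking along -z (the intrinsics and any distortion apply to the point x, -y, -z); pixel columns grow to the right and rows downward; lengths in mm; the calibration is good to about 2 mm. A picture is of the moment at which its call begins. There is no depth.
- env.finish_job(): hands the job in, once; it reports no verdict.
The state is a dict: "t": time; "joints": joint angles; "qvel": joint speeds; "effort": joint torques, N m; "position": TCP position; "ee_rot": TCP orientation; "wrist_force": force on the tool from outside, world axes, zero at the start; "moment": the same for the moment, N m; "width": finger opening in mm.
Only numpy, scipy, OpenCV 4.12 (cv2) and the standard library are available. Lean on these libraries where they do the work, as an engineer would, in place of code of your own. Each camera call takes 0.05 s, during which the arm holds its last target.

TASK

The long plywood gift tag with the two clipped corners needs its ribbon eyelet: pick it up and feed its clipped end through the narrow window in the front guard of the eyelet press, feeling for the spring-loaded depth stop inside and pushing that fully home, gently, without forcing the tag. Finish while still gripping the tag there, level and pressed against the stop, because I will then trip the press with the pedal: do not let go or draw back. Leave everything else on the table where it lies.

Things in the scene. Friction and masses are not known exactly. Their poses are not given: they have to be found in the camera images.
- tag_center (a point): Centre, half-way up, of the gift tag: a flat bare plywood strip 170 mm long, 45 wide, 10 thick, about 50 g, lying flat (this point 5 mm above the table). Its x axis runs along it to the clipped end, z up. That end's two corners are cut off at 45 degrees, 11 mm each; the other end is square. Grip it from above across its width, near the square end.
- tag_nose (a point): Middle of the tag's straight, 23 mm wide front edge at the clipped end, half-way up: 85 mm along the tag's x axis from its centre.
- press: Grey bench eyelet press, fixed. Origin on the table straight below the middle of the guard's outer face; x points level into the machine (the feeding direction), z up. The steel guard at its front is a sheet 5 mm thick, 120 mm wide, 30 to 165 mm above the table; nothing stands in front of it. The head and motor behind it rise to 280 mm; the machine reaches 300 mm back and 80 mm to either side.
- window (a point): Middle of the feed window in the guard, in the guard's outer face, 104 mm above the table; x axis as the press's, level into the machine. The window is 47 mm wide and 12 mm high (98 to 110 mm above the table): 2 mm more than the tag each way. Lips flared at 45 degrees stand 6 mm out round it. Behind it the tag runs free between anvil and punch, which do not move.
- depth_stop (a joint): Spring plunger of the depth stop inside the press, on the window's centre line, met by the tag's front edge. 0 is out, 0.010 m is fully home against its solid end. The spring takes 2 N to start and 5.6 N at the end of the 10 mm. The stop is set by hand and differs each time: its face when out is 30 to 50 mm behind the guard's outer face, so home is at 40 to 60 mm.
- short_blank_c (a point): Centre, half-way up, of a short plywood blank 90 x 60 x 10 mm with square corners; not to be used.
- disc_blank_center (a point): Centre of a round plywood blank, 80 mm across and 10 mm thick; not to be used.
- spool: Small ribbon spool lying flat, 72 mm across, 25 mm high; origin under its centre.
- scissors: Scissors lying flat with black handles, about 185 mm long, 12 mm high; origin under them, about 20 mm to the handle side of the pivot, blades along its x axis.
- marker: Fat marker pen lying flat, 132 mm long along its x axis, 17 mm thick, black cap; origin under its centre.
- tape_dispenser: Black tape dispenser, 140 x 55 mm, 92 mm high; origin under its centre.
Not all that is in view belongs to the job. Leave any pink or red look-alike of the part that bears tag_center alone.

How it is judged (in metres and radians):
On the way, in this order (a step that is already met when the one before it is completed fails the run):
1. the tag is lifted clear of the table (height (world z) of tag_center above 0.06 m), for 0.1 s.
2. the clipped end is inside the guard window (y of tag_nose in the frame of press between -0.007 and 0.007 m and z of tag_nose in the frame of press between 0.096 and 0.112 m and x of tag_nose in the frame of press above 0.006 m), for 0.05 s.
At the end, for the whole second after the job is handed in: The clipped end is at least 30 mm through the window, within 7 mm of its centre line; the tag is level and in line with the feed within 0.1 rad, keeps the depth stop pushed in at least 7 of its 10 mm, is still gripped by the fingers (over 3 N) and is at rest (y of tag_nose in the frame of press between -0.007 and 0.007 m and z of tag_nose in the frame of press between 0.096 and 0.112 m and x of tag_nose in the frame of press above 0.03 m and value of joint depth_stop above 0.007 m and angle between the z axis of tag_nose and the z axis of press, either way round below 0.1 rad and angle between the x axis of tag_nose and the x axis of press, either way round below 0.1 rad and contact force between the fingers and tag above 3 N and contact force between tag and depth_stop above 1 N and linear speed of tag below 0.02 m/s); the arm keeps its last pose, push and grip.
It fails at once if the tag is forced: more than 30 N between it and the press or its depth stop (contact force between tag and press above 30 N or contact force between tag and depth_stop above 30 N).
It fails at once if another thing on the table is moved by more than 25 mm (distance of any of short_blank_c, disc_blank_center, spool, scissors, marker, tape_dispenser from where it was at the start of the episode above 0.025 m).
It also fails if it takes over 51 s, if anything falls off the work surface, if the arm or the gripper's body presses on something with over 40 N, if the wrist force passes 120 N, or if a joint passes its speed limit or range.

## Working session

There is one attempt and no reset: what is moved stays moved. The work goes in short steps, Python scripts to look and compute and a tool call to move; the robot and the scene stay as the last step left them, time stands still between calls to the robot, and variables do not carry over. Pictures are saved under pics/ and viewed, and the job is handed in when it is done.

Besides the shell and the picture viewer there is one more tool, called after "Emit:" as name(argument=value, ...), one argument or row to a line, values as JSON. send_rows: Moves the arm, as the interface text tells. Its arguments: {"type":"object","properties":{"rows":{"type":"string"},"force":{"type":"number"}},"required":["rows"]}

```bash
mkdir -p pics; ls; cat > h.py <<'E'
import numpy as np, cv2
from workcell import env
def cap(n,name):
    c=env.capture(n); cv2.imwrite(f'pics/{name}.png',cv2.cvtColor(c['color'],cv2.COLOR_RGB2BGR))
    np.savez(f'{name}.npz',**{k:v for k,v in c.items() if not isinstance(v,str)}); return c
def ld(name): return dict(np.load(f'{name}.npz',allow_pickle=True))
E
python3 - <<'E'
from h import *
for n in ('scene','top','wrist'):
    c=cap(n,n+'0'); print(n,{k:(v if k!='color' else v.shape) for k,v in c.items()})
print(env.get_state(), env.finger_overhang)
E
```

```text
pics
scene {'color': (420, 560, 3), 'fov_y': 57.1901845162854, 'cx': 277.6488575712687, 'cy': 210.19352148969875, 'extrinsics': array([[-5.14329819e-01, -5.33160398e-01,  6.71717818e-01,
         1.15707580e+03],
       [ 8.57546818e-01, -3.27820290e-01,  3.96418103e-01,
         2.79578297e+02],
       [ 8.84829628e-03,  7.79919128e-01,  6.25817754e-01,
         6.76390971e+02],
       [ 0.00000000e+00,  0.00000000e+00,  0.00000000e+00,
         1.00000000e+00]])}
top {'color': (420, 560, 3), 'fov_y': 47.6463605535976, 'cx': 274.3305316909506, 'cy': 204.4779400758189, 'extrinsics': array([[-5.75192931e-03,  9.90352947e-01, -1.38448385e-01,
         3.81375206e+02],
       [-9.99646322e-01, -2.09977762e-03,  2.65107752e-02,
        -8.21993904e+01],
       [ 2.59643135e-02,  1.38551907e-01,  9.90014759e-01,
         1.27381567e+03],
       [ 0.00000000e+00,  0.00000000e+00,  0.00000000e+00,
         1.00000000e+00]])}
wrist {'color': (420, 560, 3), 'fov_y': 71.16691548882447, 'cx': 282.5419540314604, 'cy': 213.56205922712957, 'extrinsics': array([[ 4.52933315e-01,  8.51827596e-01,  2
[... 275 characters left out ...]
    1.00000000e+00]])}
{'t': 0.15, 'joints': array([ 1.11409551,  0.32164101, -0.07009315,  1.45139164,  0.02257269,
        1.3707912 , -0.05690443]), 'qvel': array([-0.00012476, -0.00256035, -0.001297  , -0.00561881,  0.00044992,
        0.00059553, -0.00200478]), 'effort': array([-4.17368676e-05, -4.94096768e+01, -3.82888354e-01, -3.14687884e+01,
        1.30666397e-02,  8.27935670e-03, -2.59665586e-05]), 'position': array([ 294.63600746, -578.94905702,  238.48397931]), 'ee_rot': array([-1.57085288e+00,  1.44362414e-03, -1.09997315e+00]), 'wrist_force': array([-0.15643349,  0.34943706,  0.06259792]), 'moment': array([ 0.03852642, -0.00360947, -0.03037815]), 'width': 84.98160452338854} 8.0
```

View pics/scene0.png

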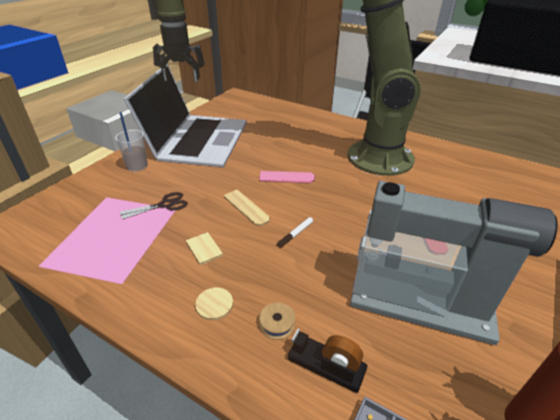

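View pics/top0.png

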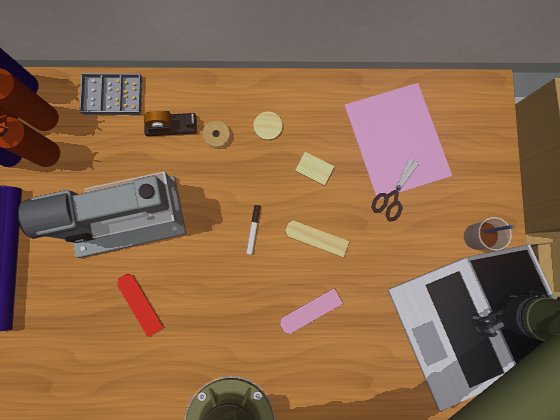

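View pics/wrist0.png

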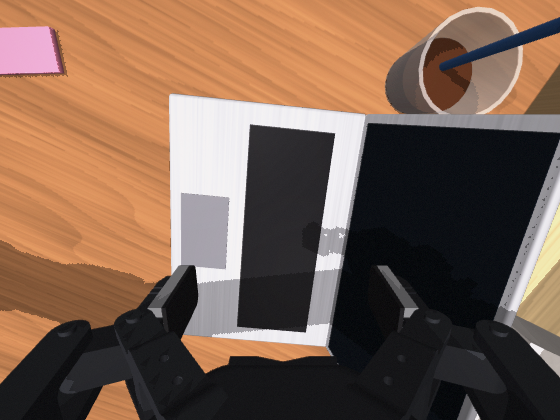

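```bash
python3 - <<'E'
from h import *
def crop(n,x0,x1,y0,y1,o,f):
    i=cv2.imread(f'pics/{n}.png')[y0:y1,x0:x1]; return cv2.imwrite(f'pics/{o}.png',cv2.resize(i,None,fx=f,fy=f,interpolation=cv2.INTER_CUBIC))
crop('top0',270,370,200,275,'c_tag',8)
crop('top0',60,220,160,270,'c_presstop',5)
crop('scene0',340,560,170,340,'c_press',3.5)
E
```

```text
(no output)
```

View pics/c_tag.png

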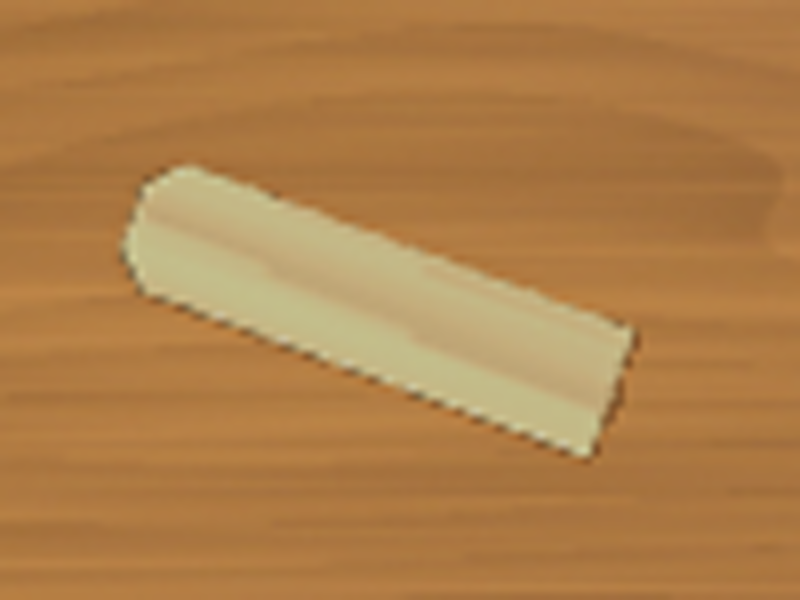

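View pics/c_presstop.png

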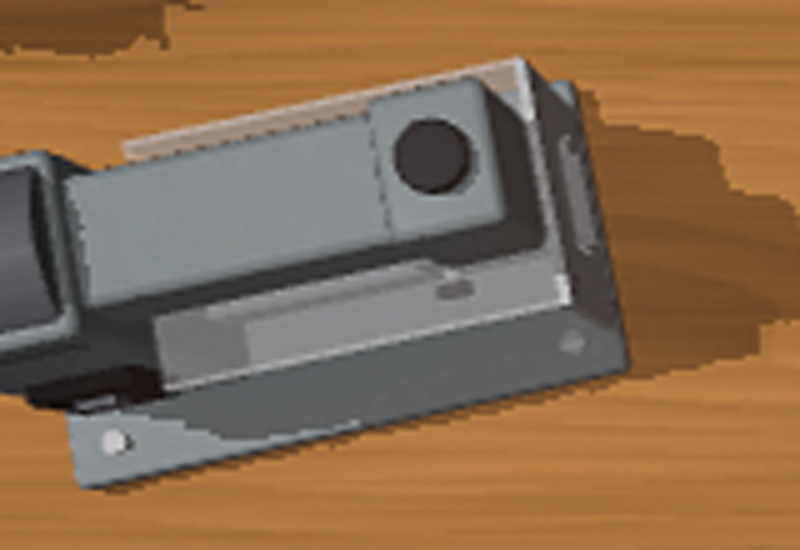

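View pics/c_press.png

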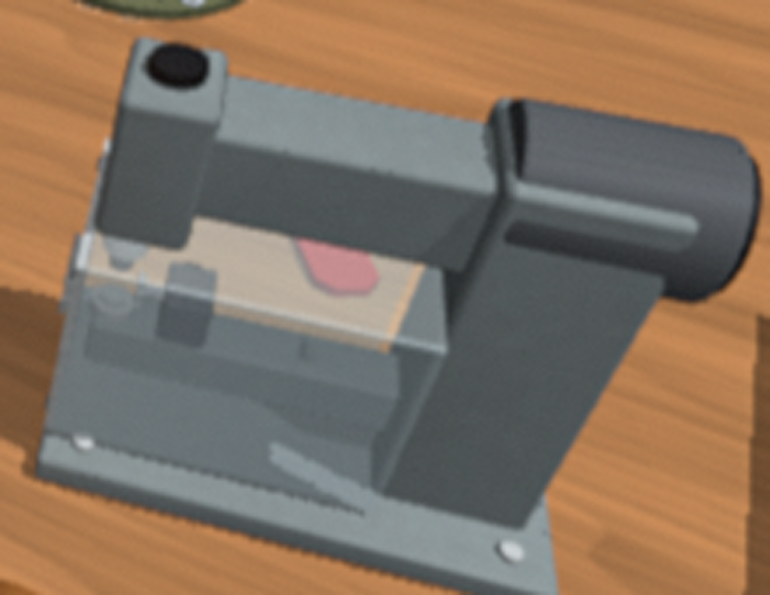

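```bash
cat >> h.py <<'E'
def ray(c,uv):
    uv=np.atleast_2d(np.array(uv,float)); H=c['color'].shape[0]; f=H/2/np.tan(np.radians(float(c['fov_y']))/2)
    d=np.c_[(uv[:,0]-c['cx'])/f,-(uv[:,1]-c['cy'])/f,-np.ones(len(uv))]
    E=c['extrinsics']; d=d@E[:3,:3].T; return E[:3,3],d/np.linalg.norm(d,axis=1)[:,None]
def onz(c,uv,z):
    o,d=ray(c,uv); return o+d*((z-o[2])/d[:,2])[:,None]
def tri(obs):
    A=np.zeros((3,3));b=np.zeros(3);L=[]
    for c,uv in obs:
        o,d=ray(c,uv);d=d[0];P=np.eye(3)-np.outer(d,d);A+=P;b+=P@o;L.append((P,o))
    x=np.linalg.solve(A,b); return x,[float(np.linalg.norm(P@(x-o))) for P,o in L]
def proj(c,p):
    p=np.atleast_2d(p);E=c['extrinsics'];q=(p-E[:3,3])@E[:3,:3];H=c['color'].shape[0]; f=H/2/np.tan(np.radians(float(c['fov_y']))/2)
    return np.c_[c['cx']-f*q[:,0]/q[:,2],c['cy']+f*q[:,1]/q[:,2]]
def plymask(c,seed):
    hsv=cv2.cvtColor(c['color'],cv2.COLOR_RGB2HSV)
    m=cv2.inRange(hsv,(12,30,120),(40,145,255))
    n,lab,st,ce=cv2.connectedComponentsWithStats(m)
    out=[(i,st[i].tolist(),ce[i].round(1).tolist()) for i in range(1,n) if st[i,4]>80]
    k=min(out,key=lambda o:np.hypot(o[2][0]-seed[0],o[2][1]-seed[1]))
    return (lab==k[0]).astype(np.uint8),k
E
python3 - <<'E'
from h import *
t=ld('top0');s=ld('scene0')
for c,seed in((t,(318,238)),(s,(247,207))):
    hsv=cv2.cvtColor(c['color'],cv2.COLOR_RGB2HSV); print(hsv[seed[1]-3:seed[1]+4:3,seed[0]], hsv[seed[1]+25,seed[0]-10])
    m,k=plymask(c,seed); print(k)
    ct=max(cv2.findContours(m,0,cv2.CHAIN_APPROX_NONE)[0],key=cv2.contourArea)[:,0]
    P=onz(c,ct,10)[:,:2].astype(np.float32)
    r=cv2.minAreaRect(P);print(r, cv2.boxPoints(r))
# guard top corners from top view
print(onz(t,[(164,172),(174,220)],165))
E
```

```text
[[ 22  91 196]
 [ 20  97 192]
 [ 24  79 196]] [ 15 159 176]
(160, [285, 220, 64, 37, 1114], [316.5, 237.7])
((469.0609130859375, -226.5989990234375), (172.40682983398438, 47.03683853149414), 69.37727355957031) [[ 416.6876  -298.995  ]
 [ 460.7103  -315.56198]
 [ 521.4342  -154.203  ]
 [ 477.41153 -137.63602]]
[[ 21  88 227]
 [ 19  92 218]
 [ 22  88 229]] [ 14 139 181]
(21, [0, 87, 560, 333, 95041], [281.1, 264.9])
((356.009765625, -249.3267822265625), (1210.0302734375, 1565.6099853515625), 1.1868259906768799) [[ -265.08948   520.77893]
 [ -232.66174 -1044.4952 ]
 [  977.109   -1019.4325 ]
 [  944.6813    545.8417 ]]
[[614.48431452 148.46970768 165.        ]
 [500.39457871 122.30033917 165.        ]]
```

```bash
cat >> h.py <<'E'
from scipy.spatial.transform import Rotation as R
def plan(p,heading,tilt=0,step=45,ang=8.3,w=0.085,st=None,pr=True):
    """heading: world heading(deg) of tool z at tilt 0; tilt: tool tip forward (deg)"""
    st=st or env.get_state(); p0=np.array(st['position']);R0=R.from_euler('xyz',st['ee_rot'])
    R1=R.from_euler('xyz',[-np.pi/2,0,np.radians(heading-90)])*R.from_euler('x',tilt,degrees=True)
    d=(R0.inv()*R1).as_rotvec(degrees=True); D=np.array(p)-p0
    n=int(max(np.ceil(np.linalg.norm(D)/step),np.ceil(np.linalg.norm(d)/ang),1))
    rows=[]
    for i in range(n):
        Ri=R0*R.from_rotvec(d*i/n,degrees=True); s=Ri.inv().apply(D/n)/1000
        rows.append(' '.join(f'{v:.1f}' for v in d/n)+' '+' '.join(f'{v:.4f}' for v in s)+f' {w}')
    if pr: print(n,'rows'); print('; '.join(rows))
E
python3 - <<'E'
from h import *
plan((469,-227,225),69.4)
# check tilt direction
r=R.from_euler('xyz',[-np.pi/2,0,np.radians(102.9-90)])*R.from_euler('x',45,degrees=True); print(r.as_matrix())
E
```

```text
9 rows
-0.0 -4.7 -0.0 -0.0261 0.0015 0.0350 0.085; -0.0 -4.7 -0.0 -0.0231 0.0015 0.0370 0.085; -0.0 -4.7 -0.0 -0.0200 0.0015 0.0388 0.085; -0.0 -4.7 -0.0 -0.0167 0.0015 0.0403 0.085; -0.0 -4.7 -0.0 -0.0133 0.0015 0.0415 0.085; -0.0 -4.7 -0.0 -0.0099 0.0015 0.0425 0.085; -0.0 -4.7 -0.0 -0.0064 0.0015 0.0432 0.085; -0.0 -4.7 -0.0 -0.0028 0.0015 0.0436 0.085; -0.0 -4.7 -0.0 0.0008 0.0015 0.0436 0.085
[[ 0.97476119 -0.15786167 -0.15786167]
 [ 0.22325012  0.68926025  0.68926025]
 [ 0.         -0.70710678  0.70710678]]
```

Emit:
send_rows(
  rows="0 -4.7 0 -0.026 0 0.035 0.085; 0 -4.7 0 -0.023 0 0.037 0.085; 0 -4.7 0 -0.020 0 0.039 0.085; 0 -4.7 0 -0.017 0.001 0.040 0.085; 0 -4.7 0 -0.013 0.002 0.0415 0.085; 0 -4.7 0 -0.010 0.002 0.0425 0.085; 0 -4.7 0 -0.006 0.002 0.043 0.085; 0 -4.7 0 -0.003 0.002 0.0435 0.085; 0 -4.7 0 0.001 0.002 0.0435 0.085",
)

```text
t: 1.05
position: [465.8, -220.6, 222.7]
ee_rot: [-1.573, 0.006, -0.348]
wrist_force: [1.3, -0.3, -0.1]
width: 85.1
```

```bash
python3 - <<'E'
from h import *
c=cap('wrist','w1'); s=env.get_state(); print(s['t'],s['position'],s['ee_rot'],s['wrist_force'])
m,k=plymask(c,(280,220));print(k)
plan((469,-227,225),69.4)
E
```

```text
1.1 [ 469.73556924 -211.15438668  222.57557391] [-1.56709322  0.00577621 -0.33382414] [2.17068217 5.89235831 0.10736832]
(33, [269, 118, 41, 140, 5190], [287.5, 187.0])
1 rows
-0.2 1.5 -0.3 0.0045 -0.0025 -0.0152 0.085
```

View pics/w1.png

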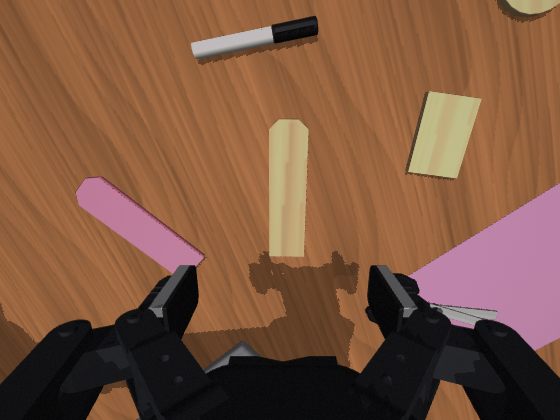

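```bash
python3 - <<'E'
from h import *
t=ld('top0'); print(onz(t,[(170,123),(217,134),(254,230),(268,125)],30))
plan((591,-12,170),102.9,45)
E
```

```text
[[777.26831804 164.02657288  30.        ]
 [746.98972268  37.59692759  30.        ]
 [487.93772764 -61.85511396  30.        ]
 [772.33998735 -99.63234834  30.        ]]
7 rows
6.2 -4.3 1.8 0.0071 0.0076 0.0325 0.085; 6.2 -4.3 1.8 0.0098 0.0108 0.0309 0.085; 6.2 -4.3 1.8 0.0124 0.0137 0.0287 0.085; 6.2 -4.3 1.8 0.0150 0.0162 0.0261 0.085; 6.2 -4.3 1.8 0.0174 0.0184 0.0229 0.085; 6.2 -4.3 1.8 0.0196 0.0201 0.0195 0.085; 6.2 -4.3 1.8 0.0215 0.0214 0.0156 0.085
```

Emit:
send_rows(
  rows="6.2 -4.3 1.8 0.007 0.008 0.0325 0.085; 6.2 -4.3 1.8 0.010 0.011 0.031 0.085; 6.2 -4.3 1.8 0.0125 0.0135 0.0285 0.085; 6.2 -4.3 1.8 0.015 0.016 0.026 0.085; 6.2 -4.3 1.8 0.0175 0.0185 0.023 0.085; 6.2 -4.3 1.8 0.0195 0.020 0.0195 0.085; 6.2 -4.3 1.8 0.0215 0.0215 0.0155 0.085; 0 0 0 0 0 0 0.085; 0 0 0 0 0 0 0.085",
)

```text
t: 2.0
position: [593.7, -2.1, 166.8]
ee_rot: [-0.756, 0.0, 0.244]
wrist_force: [-0.0, -0.0, 0.1]
width: 85.2
```

```bash
python3 - <<'E'
from h import *
c=cap('wrist','w2'); s=env.get_state(); print(s['t'],s['position'],s['ee_rot'],s['wrist_force'],s['qvel'])
plan((591,-12,170),102.9,45)
E
```

```text
2.05 [593.04720929  -2.13780265 166.45437841] [-0.75676108  0.0010627   0.24436064] [-0.1685877   0.61265198 -0.9635082 ] [ 0.00748231 -0.05084238  0.00837806  0.01606671  0.00710861  0.00711299
 -0.00186173]
1 rows
-1.6 0.7 -0.8 -0.0044 -0.0090 -0.0037 0.085
```

View pics/w2.png

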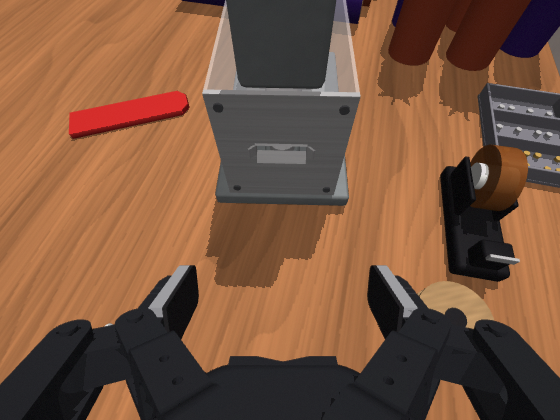

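```bash
python3 - <<'E'
from h import *
i=cv2.imread('pics/w2.png')[80:210,195:370]; cv2.imwrite('pics/c_w2.png',cv2.resize(i,None,fx=4.5,fy=4.5,interpolation=cv2.INTER_CUBIC))
E
```

```text
(no output)
```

View pics/c_w2.png

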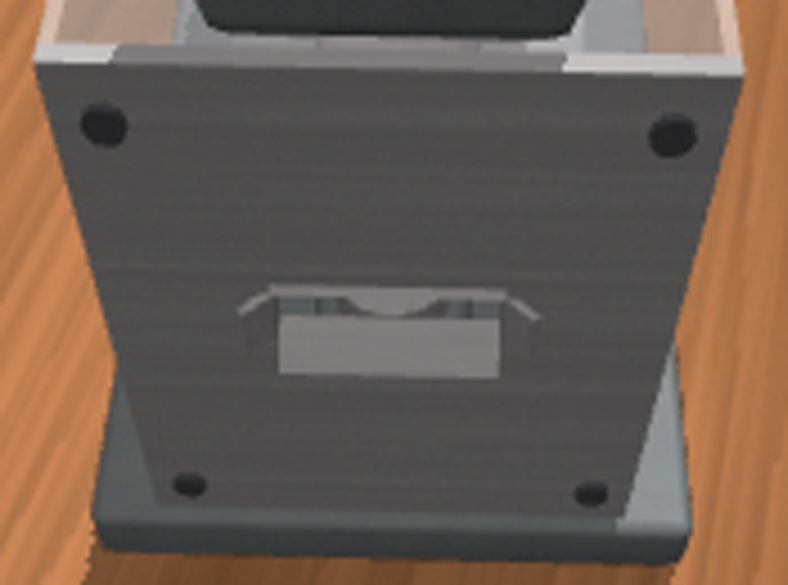

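```bash
python3 - <<'E'
from h import *
c=ld('w2')
f=lambda p:[((x+.5)/4.5-.5+195,(y+.5)/4.5-.5+80) for x,y in p]
T=onz(c,f([(37,63),(742,74)]),165);B=onz(c,f([(157,503),(625,518)]),30);W=onz(c,f([(279,317),(499,320)]),98)
print(T,np.linalg.norm(T[1]-T[0]),T.mean(0));print(B,np.linalg.norm(B[1]-B[0]),B.mean(0));print(W,np.linalg.norm(W[1]-W[0]),W.mean(0))
for Q in(T,B,W):
    d=Q[1]-Q[0];print(np.degrees(np.arctan2(d[1],d[0]))+90)
plan((598,-50,200),103,40)
E
```

```text
[[499.13178576 122.73926454 165.        ]
 [615.26893253 148.70770067 165.        ]] 119.00502734843175 [557.20035915 135.7234826  165.        ]
[[497.81967056 123.61702713  30.        ]
 [616.01549044 148.20769437  30.        ]] 120.72676899503277 [556.9175805  135.91236075  30.        ]
[[532.88399076 134.71008884  98.        ]
 [578.8964901  145.2670293   98.        ]] 47.20804049372123 [555.89024043 139.98855907  98.        ]
102.60409164088057
101.75274203796718
102.92208919794368
2 rows
-3.3 0.3 -0.4 -0.0034 -0.0288 -0.0042 0.085; -3.3 0.3 -0.4 -0.0032 -0.0286 -0.0058 0.085
```

Emit:
send_rows(
  rows="-3.3 0 0 -0.003 -0.029 -0.004 0.085; -3.3 0 0 -0.003 -0.029 -0.006 0.085; 0 0 0 0 0 0 0.085; 0 0 0 0 0 0 0.085",
)

```text
t: 2.45
position: [597.0, -54.4, 205.6]
ee_rot: [-0.888, 0.0, 0.24]
wrist_force: [-0.7, -0.2, -0.5]
width: 85.0
```

```bash
python3 - <<'E'
from h import *
c=cap('wrist','w3'); s=env.get_state(); print(s['t'],s['position'],s['ee_rot'])
q=proj(c,[[557,135.8,104],[499,122.7,165],[615,148.7,165]]);print(q)
u,v=q[0].astype(int)
i=cv2.imread('pics/w3.png')[v-70:v+50,u-85:u+85]; print(u-85,v-70);cv2.imwrite('pics/c_w3.png',cv2.resize(i,None,fx=4.5,fy=4.5,interpolation=cv2.INTER_CUBIC))
E
```

```text
2.5 [597.26793865 -54.45864758 205.9986646 ] [-8.87653872e-01 -6.32273808e-04  2.39938262e-01]
[[289.16807082 112.82744518]
 [223.94536307  64.55520697]
 [357.39008668  66.36982714]]
204 42
```

View pics/c_w3.png

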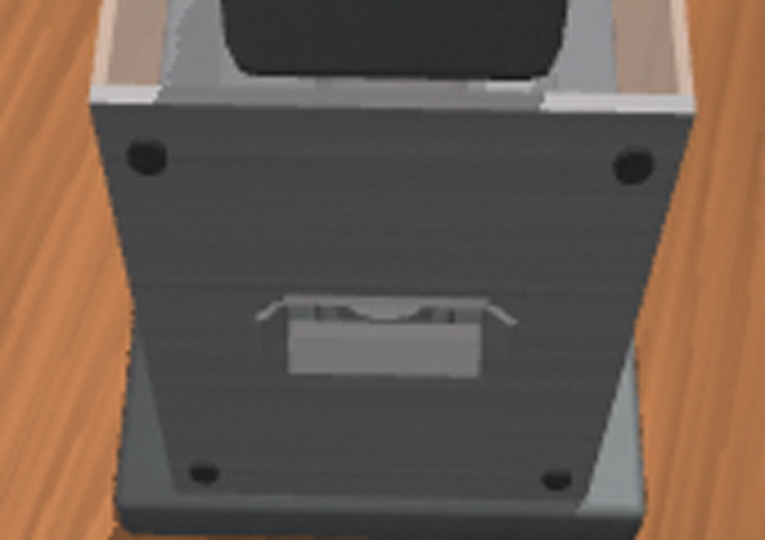

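```bash
python3 - <<'E'
from h import *
a=ld('w2');b=ld('w3')
f=lambda p,o:[(p[0]+.5)/4.5-.5+o[0],(p[1]+.5)/4.5-.5+o[1]]
A=[(37,63),(742,74),(157,503),(625,518),(279,317),(499,320)];B=[(92,103),(693,114),(178,489),(580,502),(288,323),(480,325)]
X=[tri([(a,f(p,(195,80))),(b,f(q,(204,42)))]) for p,q in zip(A,B)]
for x in X: print(x[0].round(1),np.round(x[1],2))
P=[x[0] for x in X]
print((P[0]+P[1])/2,(P[2]+P[3])/2,(P[4]+P[5])/2)
for Q in(P[:2],P[2:4],P[4:]):
    d=Q[1]-Q[0];print(np.degrees(np.arctan2(d[1],d[0]))+90,np.linalg.norm(d))
T=onz(b,[f((92,103),(204,42)),f((693,114),(204,42))],165);print(T,T.mean(0))
plan((450,-275,150),69.4,0)
E
```

```text
[498.9 123.1 164.7] [0.01 0.01]
[614.9 142.  170.1] [0.03 0.03]
[505.  112.1  49.2] [0.02 0.02]
[612.2  96.  105.2] [0.81 0.81]
[532.9 134.5  98.2] [0.09 0.09]
[579.4 141.4 102.3] [0.05 0.05]
[556.90276932 132.59359204 167.37210268] [558.58792875 104.07215616  77.16285171] [556.15397016 137.94176842 100.21965486]
99.25648481769174 117.68073796091021
81.47276592300248 122.00964188383013
98.5210851656986 47.128490358611096
[[499.07484508 122.78705317 165.        ]
 [615.29031357 148.05974945 165.        ]] [557.18257932 135.42340131 165.        ]
7 rows
-5.4 4.7 -1.7 -0.0279 -0.0100 -0.0249 0.085; -5.4 4.7 -1.7 -0.0255 -0.0082 -0.0280 0.085; -5.4 4.7 -1.7 -0.0229 -0.0062 -0.0306 0.085; -5.4 4.7 -1.7 -0.0201 -0.0038 -0.0329 0.085; -5.4 4.7 -1.7 -0.0172 -0.0011 -0.0346 0.085; -5.4 4.7 -1.7 -0.0143 0.0017 -0.0359 0.085; -5.4 4.7 -1.7 -0.0115 0.0048 -0.0367 0.085
```

Emit:
send_rows(
  rows="-5.4 4.7 -1.7 -0.028 -0.010 -0.025 0.085; -5.4 4.7 -1.7 -0.0255 -0.008 -0.028 0.085; -5.4 4.7 -1.7 -0.023 -0.006 -0.0305 0.085; -5.4 4.7 -1.7 -0.020 -0.004 -0.033 0.085; -5.4 4.7 -1.7 -0.017 -0.001 -0.0345 0.085; -5.4 4.7 -1.7 -0.0145 0.0015 -0.036 0.085; -5.4 4.7 -1.7 -0.0115 0.005 -0.0365 0.085; 0 0 0 0 0 0 0.085; 0 0 0 0 0 0 0.085",
)

```text
t: 3.4
position: [435.7, -273.9, 142.6]
ee_rot: [-1.585, -0.001, -0.38]
wrist_force: [0.8, 1.1, 0.3]
width: 85.1
```

```bash
python3 - <<'E'
from h import *
c=cap('wrist','w4'); s=env.get_state(); print(s['t'],s['position'],s['ee_rot'],s['qvel'].round(3))
for n,c in(('w1',ld('w1')),('w4',c)):
    q=proj(c,[469,-226.6,10])[0]; print(q)
    m,k=plymask(c,q);print(k)
    ct=max(cv2.findContours(m,0,cv2.CHAIN_APPROX_NONE)[0],key=cv2.contourArea)[:,0]
    P=onz(c,ct,10)[:,:2].astype(np.float32); r=cv2.minAreaRect(P);print(r,cv2.boxPoints(r))
E
```

```text
3.45 [ 435.60367799 -273.95326194  142.37017616] [-1.58477162e+00  2.27710101e-04 -3.79544560e-01] [-0.004  0.018 -0.004 -0.024  0.002  0.002  0.001]
[288.63810938 191.46150727]
(33, [269, 118, 41, 140, 5190], [287.5, 187.0])
((467.614990234375, -227.4163818359375), (172.1077880859375, 45.60224151611328), 69.21272277832031) [[ 415.75766 -299.77646]
 [ 458.3914  -315.96066]
 [ 519.4723  -155.0563 ]
 [ 476.8386  -138.8721 ]]
[298.74896299 143.07265185]
(12, [269, 35, 57, 200, 10219], [297.0, 133.0])
((467.2298583984375, -227.2568817138672), (171.19253540039062, 46.18813705444336), 69.2595443725586) [[ 415.31976 -299.1276 ]
 [ 458.51465 -315.48444]
 [ 519.13995 -155.38617]
 [ 475.94507 -139.02933]]
```

View pics/w4.png

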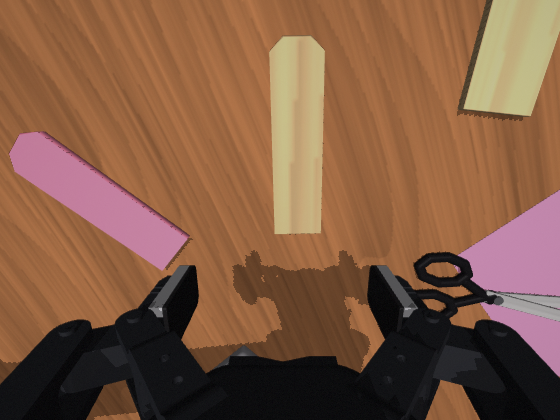

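```bash
python3 - <<'E'
from h import *
a=ld('w1');b=ld('w4')
pts=[]
for c in(a,b):
    m,k=plymask(c,proj(c,[469,-226.6,10])[0])
    ct=max(cv2.findContours(m,0,cv2.CHAIN_APPROX_NONE)[0],key=cv2.contourArea)[:,0]
    lo=ct[ct[:,1]==ct[:,1].max()].mean(0); up=ct[ct[:,1]==ct[:,1].min()].mean(0); pts.append((lo,up))
print([tri([(a,pts[0][i]),(b,pts[1][i])]) for i in(0,1)])
h=np.radians(69.25);d=np.array([np.cos(h),np.sin(h)]);n=np.array([d[1],-d[0]])
C=np.array([467.3,-227.3]);G=C-58*d;print('G',G)
for uv in((415,262),(410,290),(190,237),(168,268)):
    p=onz(b,uv,6)[0,:2]-G;print(uv,'along',p@d,'right',p@n)
plan((G[0],G[1],60),69.25)
E
```

```text
[(array([ 457.29429457, -245.67616817,  156.89539484]), [9.925734971883, 9.925734971883076]), (array([ 497.13836122, -146.77569831,    8.24633459]), [0.36001414736048093, 0.36001414736045634])]
G [ 446.7511198  -281.53784216]
(415, 262) along -62.05149537419903 right 120.4762039935033
(410, 290) along -94.95112014686545 right 119.15635358404327
(190, 237) along -30.21733273465997 right -106.71684194989979
(168, 268) along -64.20801491434925 right -133.35754326101153
2 rows
0.4 -0.5 -0.0 0.0066 0.0412 -0.0009 0.085; 0.4 -0.5 -0.0 0.0066 0.0412 -0.0012 0.085
```

Emit:
send_rows(
  rows="0.4 -0.5 0 0.0066 0.041 -0.001 0.085; 0.4 -0.5 0 0.0066 0.041 -0.001 0.085; 0 0 0 0 0 0 0.085; 0 0 0 0 0 0 0.085",
)

```text
t: 3.85
position: [452.4, -279.1, 60.5]
ee_rot: [-1.565, -0.004, -0.356]
wrist_force: [1.0, -0.5, 0.9]
width: 84.9
```

```bash
python3 - <<'E'
from h import *
s=env.get_state(); print(s['t'],s['position'],s['ee_rot'],s['qvel'].round(3))
plan((446.7,-281.5,12),69.25,step=25)
E
```

```text
3.85 [ 452.35626756 -279.06253473   60.47699607] [-1.56544702 -0.00398929 -0.35582806] [-0.002  0.037 -0.003  0.014 -0.006 -0.     0.004]
2 rows
-0.2 0.2 0.1 -0.0023 0.0242 -0.0023 0.085; -0.2 0.2 0.1 -0.0023 0.0242 -0.0022 0.085
```

Emit:
send_rows(
  rows="-0.3 -0.4 0.1 -0.0022 0.020 -0.002 0.085; 0 0 0 -0.0022 0.018 -0.002 0.085; 0 0 0 0 0.005 0 0.085; 0 0 0 0 0 0 0.085",
)

```text
t: 4.25
position: [452.7, -281.6, 23.5]
ee_rot: [-1.571, -0.011, -0.346]
wrist_force: [1.3, 0.1, 0.6]
width: 85.2
```

```bash
python3 - <<'E'
from h import *
c=cap('wrist','w5');s=env.get_state(); print(s['t'],s['position'],s['ee_rot'],s['wrist_force'])
plan((446.7,-281.5,11),69.25,step=25)
E
```

```text
4.3 [ 452.95283543 -281.80323615   23.88775366] [-1.57126227 -0.01216179 -0.34601173] [0.2701897  0.29699578 0.26775107]
1 rows
0.0 0.9 0.7 -0.0061 0.0128 -0.0018 0.085
```

View pics/w5.png

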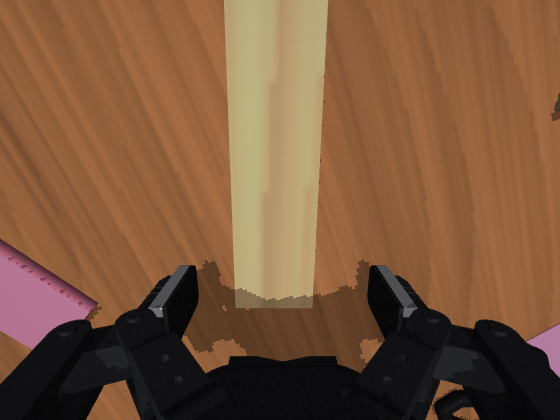

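Emit:
send_rows(
  rows="0 0.9 0.7 -0.007 0.009 0 0.085; 0 0 0 -0.001 0.004 0 0.085; 0 0 0 0 0 0 0.085",
)

```text
t: 4.6
position: [447.0, -279.7, 12.9]
ee_rot: [-1.572, -0.004, -0.363]
wrist_force: [0.2, 1.3, -0.0]
width: 84.8
```

```bash
python3 - <<'E'
from h import *
s=env.get_state(); print(s['t'],s['position'],s['ee_rot'],s['wrist_force'])
plan((446.7,-281.5,11),69.25,step=25)
E
```

```text
4.6 [ 447.00526488 -279.70830371   12.92231135] [-1.57224222 -0.00359861 -0.36284513] [ 0.16206084  1.27580145 -0.04013109]
1 rows
0.1 -0.0 0.2 0.0003 0.0019 -0.0018 0.085
```

Emit:
send_rows(
  rows="0 0 0 0 0.003 0 0.085; 0 0 0 0 0 0 0.06; 0 0 0 0 0 0 0.03; 0 0 0 0 0 0 0.03; 0 0 0 0 0 0 0.03; 0 0 0 0 0 0 0.03; 0 0 0 0 0 0 0.03",
  force=60,
)

```text
t: 5.3
position: [447.7, -280.1, 10.6]
ee_rot: [-1.573, -0.005, -0.363]
wrist_force: [0.3, 0.0, -0.4]
width: 42.7
```

```bash
python3 - <<'E'
from h import *
c=cap('wrist','w6');s=env.get_state(); print(s['t'],s['position'],s['ee_rot'],s['wrist_force'],s['width'])
E
```

```text
5.35 [ 447.69807605 -280.09709385   10.60993991] [-1.57250621 -0.00499008 -0.36301826] [-0.47781096  0.00484764  0.81870513] 42.988938271650326
```

View pics/w6.png

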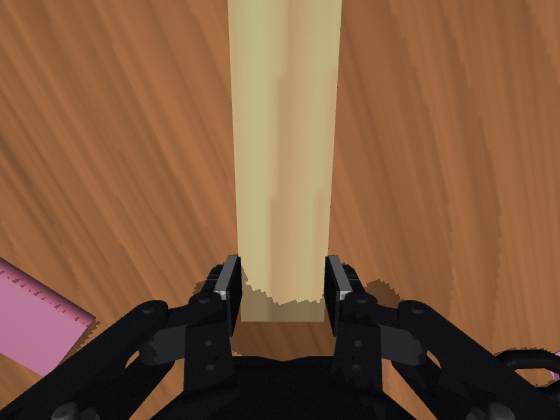

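Emit:
send_rows(
  rows="0 0 0 0 -0.015 0 0.03; 0 0 0 0 -0.025 0 0.03; 0 0 0 0 -0.03 0 0.03; 0 0 0 0 -0.03 0 0.03; 0 0 0 0 -0.03 0 0.03; 0 0 0 0 0 0 0.03; 0 0 0 0 0 0 0.03",
)

```text
t: 6.05
position: [446.4, -278.8, 149.8]
ee_rot: [-1.572, -0.004, -0.362]
wrist_force: [-0.4, 0.0, -1.5]
width: 42.8
```

```bash
python3 - <<'E'
from h import *
s=env.get_state(); print(s['t'],s['position'],s['ee_rot'],s['wrist_force'],s['width'])
plan((597,-46,125),102.5,step=35,w=0.03)
E
```

```text
6.05 [ 446.35400205 -278.79453776  149.81488584] [-1.57243594 -0.00449426 -0.36184286] [-0.39268869  0.01307772 -1.49364389] 42.77340937694114
8 rows
0.0 -4.2 0.0 0.0073 0.0031 0.0339 0.03; 0.0 -4.2 0.0 0.0097 0.0031 0.0333 0.03; 0.0 -4.2 0.0 0.0121 0.0031 0.0325 0.03; 0.0 -4.2 0.0 0.0144 0.0031 0.0315 0.03; 0.0 -4.2 0.0 0.0167 0.0031 0.0304 0.03; 0.0 -4.2 0.0 0.0188 0.0031 0.0291 0.03; 0.0 -4.2 0.0 0.0209 0.0031 0.0276 0.03; 0.0 -4.2 0.0 0.0229 0.0031 0.0261 0.03
```

Emit:
send_rows(
  rows="0 -4.2 0 0.007 0.003 0.034 0.03; 0 -4.2 0 0.010 0.003 0.033 0.03; 0 -4.2 0 0.012 0.003 0.0325 0.03; 0 -4.2 0 0.0145 0.003 0.0315 0.03; 0 -4.2 0 0.0165 0.003 0.0305 0.03; 0 -4.2 0 0.019 0.003 0.029 0.03; 0 -4.2 0 0.021 0.003 0.0275 0.03; 0 -4.2 0 0.020 0.002 0.018 0.03; 0 0 0 0 0 0 0.03; 0 0 0 0 0 0 0.03",
)

```text
t: 7.05
position: [591.1, -45.3, 117.1]
ee_rot: [-1.568, 0.011, 0.244]
wrist_force: [-0.6, -0.9, 0.0]
width: 42.8
```

```bash
python3 - <<'E'
from h import *
s=env.get_state(); print(s['t'],s['position'],s['ee_rot'],s['wrist_force'],s['width'])
cap('top','t2');cap('scene','s2');cap('wrist','w7')
plan((596.3,-41.4,109.6),102.5,step=25,w=0.03)
for n in('t2','s2'):
    cc=ld(n);u,v=proj(cc,[580,60,110])[0].astype(int);i=cv2.imread(f'pics/{n}.png')[max(v-70,0):v+70,u-95:u+95];print(u-95,max(v-70,0));cv2.imwrite(f'pics/c_{n}.png',cv2.resize(i,None,fx=4,fy=4,interpolation=cv2.INTER_CUBIC))
E
```

```text
7.05 [591.08708894 -45.29938334 117.1146978 ] [-1.5676787   0.01056297  0.2441932 ] [-0.59390562 -0.94842759  0.00178952] 42.757816964819845
1 rows
-0.1 1.3 -0.5 0.0064 0.0082 0.0039 0.03
109 120
230 169
```

View pics/c_t2.png

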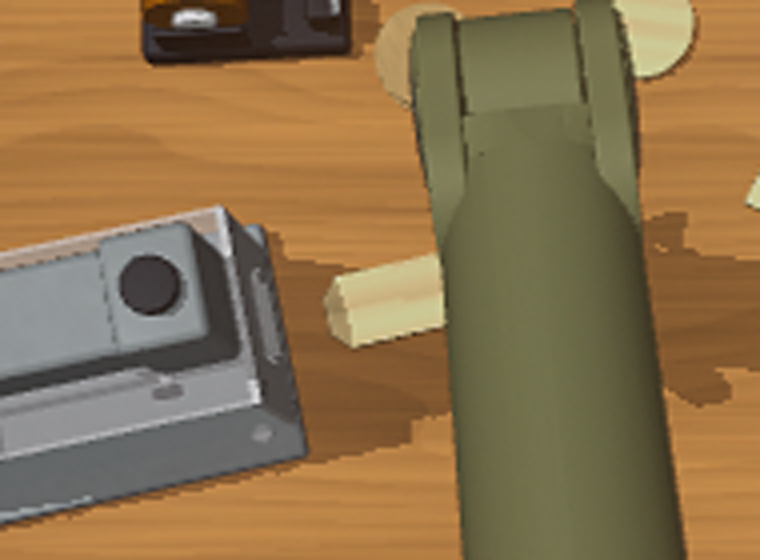

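View pics/c_s2.png

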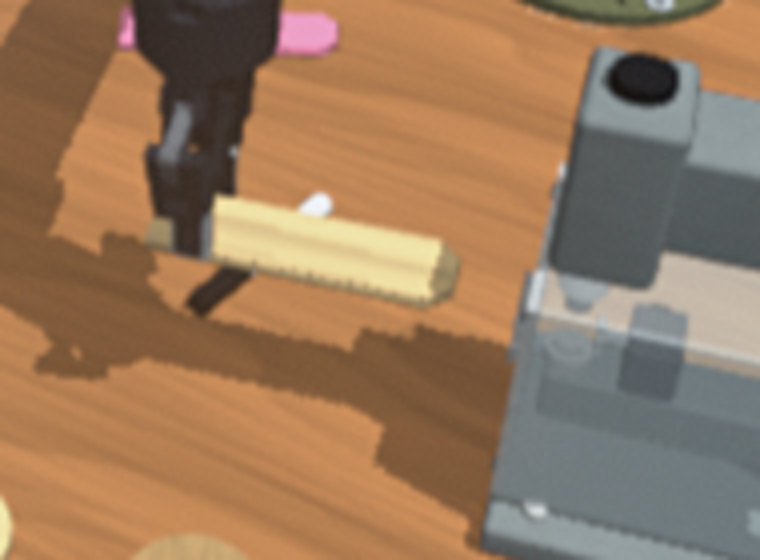

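View pics/w7.png

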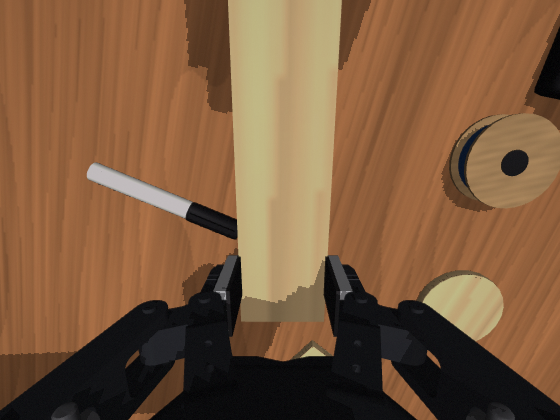

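```bash
cat >> h.py <<'E'
def tagpts(st,L=141.3,dy=5.6):
    Rt=R.from_euler('xyz',st['ee_rot']).as_matrix(); o=np.array(st['position'])
    q=[[x,dy+e,z] for e in(-5,5) for x,z in((-11.5,L),(11.5,L),(22.5,L-11),(-22.5,L-11))]
    return o+np.array(q)@Rt.T, o+Rt@np.array([0,dy,L])
E
python3 - <<'E'
from h import *
s=env.get_state();P,N=tagpts(s);print(N)
d=np.array([-.2164,.9763]);r=N[:2]-[557.1,135.6];print('along',r@d,'lat(left+)',r@[-d[1],d[0]],'z',N[2])
for n,o in(('t2',(109,120)),('s2',(230,169))):
    q=(proj(ld(n),P)-o+.5)*4-.5; i=cv2.imread(f'pics/c_{n}.png')
    for k,p in enumerate(q): cv2.circle(i,tuple(p.round().astype(int)),2,(0,0,255) if k<4 else (255,0,0),-1)
    u,v=q.mean(0).astype(int); i=i[max(v-100,0):v+100,max(u-130,0):u+130]; cv2.imwrite(f'pics/o_{n}.png',cv2.resize(i,None,fx=2.5,fy=2.5))
E
```

```text
[557.23967408  90.46842672 112.5072294 ]
along -44.09218046567663 lat(left+) 9.630108651244765 z 112.50722940435917
```

View pics/o_t2.png

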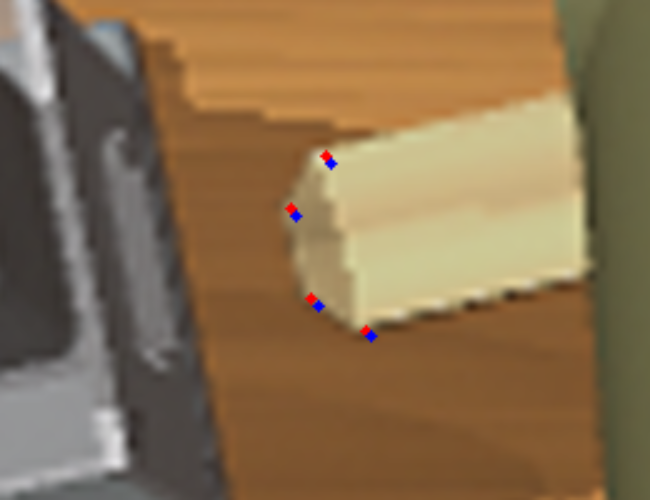

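View pics/o_s2.png

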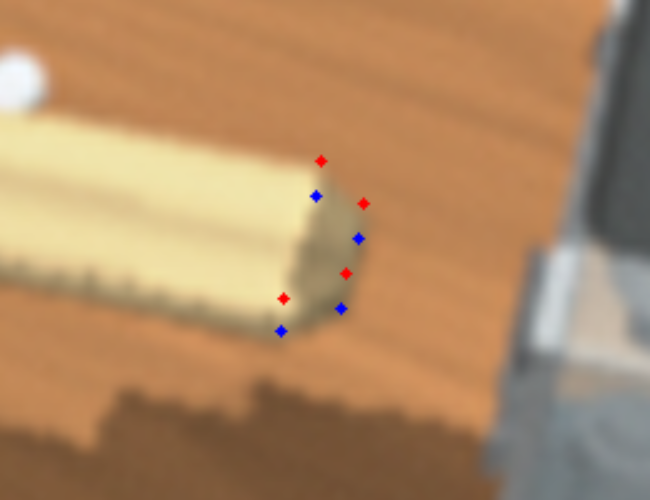

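```bash
cat >> h.py <<'E'
HD=102.5; W=np.array([557.1,135.6,104.0])
def rep(along,step=20,w=0.03,W=W,lat=0,dz=0):
    s=env.get_state();P,N=tagpts(s);h=np.radians(HD);d=np.array([np.cos(h),np.sin(h),0]);l=np.array([-d[1],d[0],0])
    r=N-W; e=s['ee_rot']
    print('t',round(s['t'],2),'along %.1f lat %.1f dz %.1f'%(r@d,r@l,r[2]),'yawerr %.1f roll %.1f pitch %.1f'%(np.degrees(e[2])+90-HD,np.degrees(e[0])+90,np.degrees(e[1])),'F_press along %.1f lat %.1f z %.1f'%(s['wrist_force']@d,s['wrist_force']@l,s['wrist_force'][2]),'w %.1f'%s['width'])
    T=W+along*d+lat*l+[0,0,dz]-141.3*d+[0,0,5.6]
    plan(T,HD,step=step,w=w)
E
python3 -c "
from h import *
rep(-35)"
```

```text
t 7.2 along -44.1 lat 9.6 dz 8.5 yawerr 1.4 roll 0.1 pitch 0.5 F_press along -0.6 lat 0.6 z -0.4 w 42.5
1 rows
-0.1 1.3 -0.5 0.0065 0.0082 0.0089 0.03
```

Emit:
send_rows(
  rows="0 1.3 -0.5 0.0065 0.008 0.009 0.03; 0 0 0 0 0 0 0.03; 0 0 0 0 0 0 0.03",
)

```text
t: 7.5
position: [594.2, -41.5, 110.2]
ee_rot: [-1.572, 0.002, 0.212]
wrist_force: [0.0, -0.7, 0.3]
width: 42.9
```

```bash
python3 -c "
from h import *
rep(-25)"
```

```text
t 7.5 along -39.7 lat 1.2 dz 0.4 yawerr -0.4 roll -0.1 pitch 0.1 F_press along -0.7 lat 0.2 z 0.3 w 42.9
1 rows
0.1 -0.4 -0.1 0.0021 0.0006 0.0147 0.03
```

Emit:
send_rows(
  rows="0 -0.4 0 0.002 0.0005 0.008 0.03; 0 0 0 0 0 0.008 0.03; 0 0 0 0 0 0 0.03; 0 0 0 0 0 0 0.03",
)

```text
t: 7.9
position: [592.4, -26.4, 110.7]
ee_rot: [-1.574, 0.001, 0.217]
wrist_force: [-0.4, 0.3, -0.8]
width: 42.9
```

```bash
python3 - <<'E'
from h import *
rep(-10)
s=env.get_state();P,N=tagpts(s)
for n,k in(('t3','top'),('s3','scene')):
    c=cap(k,n); q=proj(c,P);u,v=q.mean(0).astype(int); f=10
    i=cv2.imread(f'pics/{n}.png')[v-25:v+25,u-35:u+35]; i=cv2.resize(i,None,fx=f,fy=f,interpolation=cv2.INTER_CUBIC)
    for j,p in enumerate((q-[u-35,v-25]+.5)*f-.5): cv2.circle(i,tuple(p.round().astype(int)),3,(0,0,255) if j<4 else (255,0,0),-1)
    cv2.imwrite(f'pics/o_{n}.png',i)
E
```

```text
t 7.9 along -24.5 lat 0.4 dz 0.8 yawerr -0.1 roll -0.2 pitch 0.1 F_press along 0.3 lat 0.3 z -0.8 w 42.9
1 rows
0.2 -0.1 -0.1 0.0006 0.0011 0.0145 0.03
```

View pics/o_t3.png

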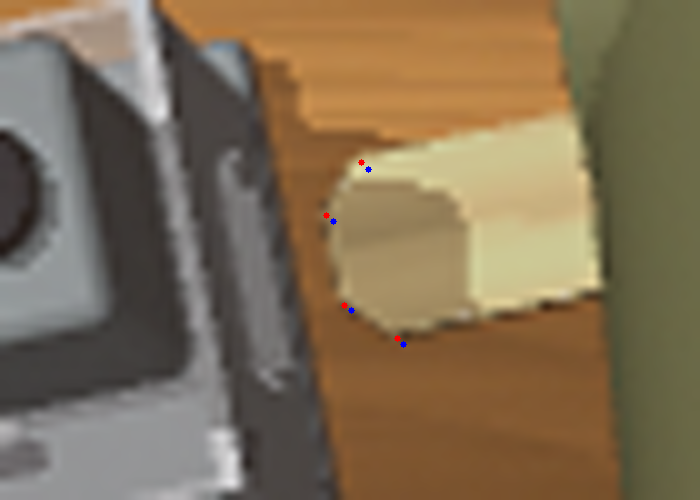

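View pics/o_s3.png

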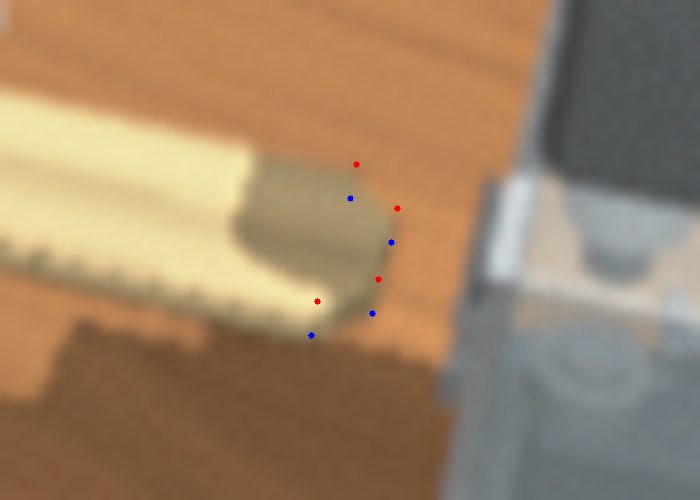

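Emit:
send_rows(
  rows="0 0 0 0.0006 0.001 0.008 0.03; 0 0 0 0 0 0.006 0.03; 0 0 0 0 0 0 0.03; 0 0 0 0 0 0 0.03",
)

```text
t: 8.4
position: [589.7, -11.2, 109.5]
ee_rot: [-1.573, 0.001, 0.217]
wrist_force: [-0.4, 0.6, -0.0]
width: 42.7
```

```bash
python3 -c "
from h import *
rep(-4)"
```

```text
t 8.4 along -9.1 lat -0.2 dz -0.5 yawerr -0.1 roll -0.1 pitch 0.1 F_press along 0.6 lat 0.2 z -0.0 w 42.7
1 rows
0.1 -0.1 -0.1 -0.0001 -0.0001 0.0051 0.03
```

Emit:
send_rows(
  rows="0 0 0 0 0 0.004 0.03; 0 0 0 0 0 0.003 0.03; 0 0 0 0 0 0 0.03",
)

```text
t: 8.7
position: [588.1, -3.9, 109.4]
ee_rot: [-1.573, 0.001, 0.217]
wrist_force: [-0.1, 0.1, -1.1]
width: 42.8
```

```bash
python3 -c "
from h import *
rep(2)"
```

```text
t 8.7 along -1.6 lat -0.3 dz -0.5 yawerr -0.1 roll -0.1 pitch 0.1 F_press along 0.1 lat 0.0 z -1.1 w 42.8
1 rows
0.1 -0.1 -0.1 -0.0001 -0.0002 0.0036 0.03
```

Emit:
send_rows(
  rows="0 0 0 0 0 0.003 0.03; 0 0 0 0 0 0.002 0.03; 0 0 0 0 0 0 0.03",
)

```text
t: 9.0
position: [587.0, 1.3, 109.5]
ee_rot: [-1.573, 0.001, 0.217]
wrist_force: [-0.1, 0.0, -0.3]
width: 42.6
```

```bash
python3 -c "
from h import *
rep(10)"
```

```text
t 9.0 along 3.7 lat -0.3 dz -0.5 yawerr -0.1 roll -0.1 pitch 0.1 F_press along 0.0 lat 0.1 z -0.3 w 42.6
1 rows
0.1 -0.1 -0.1 -0.0001 -0.0002 0.0063 0.03
```

Emit:
send_rows(
  rows="0 0 0 0 0 0.003 0.03; 0 0 0 0 0 0.003 0.03; 0 0 0 0 0 0 0.03",
)

```text
t: 9.3
position: [585.6, 7.6, 109.4]
ee_rot: [-1.573, 0.001, 0.216]
wrist_force: [0.2, 0.1, -0.8]
width: 42.9
```

```bash
python3 -c "
from h import *
rep(20)"
```

```text
t 9.3 along 10.1 lat -0.4 dz -0.5 yawerr -0.1 roll -0.1 pitch 0.1 F_press along 0.0 lat -0.2 z -0.8 w 42.9
1 rows
0.1 -0.1 -0.1 -0.0001 -0.0002 0.0099 0.03
```

Emit:
send_rows(
  rows="0 0 0 0 0 0.003 0.03; 0 0 0 0 0 0.003 0.03; 0 0 0 0 0 0.003 0.03",
)

```text
t: 9.6
position: [583.6, 16.5, 109.4]
ee_rot: [-1.574, 0.001, 0.216]
wrist_force: [0.7, -1.0, -1.1]
width: 42.6
```

```bash
python3 -c "
from h import *
rep(27)"
```

```text
t 9.6 along 19.2 lat -0.5 dz -0.6 yawerr -0.1 roll -0.2 pitch 0.1 F_press along -1.2 lat -0.4 z -1.1 w 42.6
1 rows
0.2 -0.1 -0.1 -0.0001 -0.0002 0.0078 0.03
```

Emit:
send_rows(
  rows="0.1 0 0 0 0 0.003 0.03; 0 0 0 0 0 0.003 0.03; 0 0 0 0 0 0.002 0.03; 0 0 0 0 0 0 0.03",
)

```text
t: 10.0
position: [581.6, 26.0, 109.4]
ee_rot: [-1.571, 0.001, 0.217]
wrist_force: [-0.1, 0.1, -1.0]
width: 42.7
```

```bash
python3 -c "
from h import *
rep(32)"
```

```text
t 10.0 along 29.0 lat -0.3 dz -0.2 yawerr -0.1 roll -0.0 pitch 0.1 F_press along 0.1 lat 0.1 z -1.0 w 42.7
1 rows
0.0 -0.1 -0.1 -0.0002 -0.0002 0.0030 0.03
```

Emit:
send_rows(
  rows="0 0 0 0 0 0.002 0.03; 0 0 0 0 0 0.002 0.03; 0 0 0 0 0 0 0.03",
)

```text
t: 10.3
position: [580.7, 30.0, 109.4]
ee_rot: [-1.571, 0.001, 0.217]
wrist_force: [-0.5, -0.4, -0.5]
width: 42.8
```

Emit:
send_rows(
  rows="0 0 0 0 0 0.002 0.03; 0 0 0 0 0 0.002 0.03; 0 0 0 0 0 0 0.03",
)

```text
t: 10.6
position: [580.2, 31.9, 109.5]
ee_rot: [-1.574, 0.001, 0.215]
wrist_force: [-0.1, -1.5, -0.5]
width: 42.9
```

```bash
python3 -c "
from h import *
rep(40)"
```

```text
t 10.6 along 35.0 lat -0.5 dz -0.6 yawerr -0.2 roll -0.2 pitch 0.1 F_press along -1.4 lat 0.4 z -0.5 w 42.9
1 rows
0.2 -0.2 -0.1 -0.0001 -0.0001 0.0050 0.03
```

Emit:
send_rows(
  rows="0 0 0 0 0 0.002 0.03",
)

```text
t: 10.7
position: [579.9, 32.7, 109.5]
ee_rot: [-1.576, 0.002, 0.214]
wrist_force: [0.0, -2.7, 0.3]
width: 42.5
```

Emit:
send_rows(
  rows="0 0 0 0 0 0.002 0.03",
)

```text
t: 10.8
position: [579.5, 34.1, 109.5]
ee_rot: [-1.576, 0.002, 0.214]
wrist_force: [0.0, -2.8, 0.2]
width: 42.7
```

Emit:
send_rows(
  rows="0 0 0 0 0 0.003 0.03",
)

```text
t: 10.9
position: [578.9, 36.1, 109.5]
ee_rot: [-1.577, 0.002, 0.213]
wrist_force: [0.2, -3.5, -0.8]
width: 42.9
```

```bash
python3 -c "
from h import *
rep(45)"
```

```text
t 10.9 along 39.4 lat -0.5 dz -1.1 yawerr -0.3 roll -0.4 pitch 0.1 F_press along -3.5 lat 0.5 z -0.8 w 42.9
1 rows
0.4 -0.3 -0.1 0.0002 -0.0002 0.0055 0.03
```

Emit:
send_rows(
  rows="0.3 -0.3 0 0 0 0.003 0.03",
)

```text
t: 11.0
position: [578.8, 38.8, 109.6]
ee_rot: [-1.573, 0.001, 0.218]
wrist_force: [2.4, -4.8, 0.6]
width: 42.9
```

Emit:
send_rows(
  rows="0.3 -0.2 0 0 0 0.003 0.03",
)

```text
t: 11.1
position: [578.7, 40.9, 109.8]
ee_rot: [-1.569, -0.0, 0.221]
wrist_force: [3.1, -4.8, -0.9]
width: 42.8
```

Emit:
send_rows(
  rows="0 0 0 0 0 0.003 0.03",
)

```text
t: 11.2
position: [578.7, 41.4, 109.9]
ee_rot: [-1.572, -0.001, 0.22]
wrist_force: [1.9, -10.0, 0.1]
width: 42.9
```

```bash
python3 -c "
from h import *
rep(46)"
```

```text
t 11.2 along 44.7 lat -0.5 dz 0.2 yawerr 0.1 roll -0.1 pitch -0.0 F_press along -10.1 lat 0.3 z 0.1 w 42.9
1 rows
0.1 0.1 0.0 -0.0007 0.0003 0.0013 0.03
```

Emit:
send_rows(
  rows="0 0 0 0 0 0.0025 0.03",
)

```text
t: 11.3
position: [578.6, 41.3, 110.0]
ee_rot: [-1.575, -0.0, 0.218]
wrist_force: [2.3, -6.9, 0.2]
width: 42.9
```

Emit:
send_rows(
  rows="0 0 0 0 0 0.0025 0.03; 0 0 0 0 0 0.0025 0.03; 0 0 0 0 0 0.0025 0.03",
)

```text
t: 11.6
position: [578.0, 41.2, 110.0]
ee_rot: [-1.584, 0.0, 0.214]
wrist_force: [1.5, -8.1, 0.5]
width: 42.5
```

```bash
python3 - <<'E'
from h import *
rep(46)
s=env.get_state();P,N=tagpts(s)
for n,k in(('t4','top'),('s4','scene')):
    c=cap(k,n); u,v=proj(c,P).mean(0).astype(int)
    i=cv2.imread(f'pics/{n}.png')[v-55:v+55,u-85:u+60]; cv2.imwrite(f'pics/o_{n}.png',cv2.resize(i,None,fx=5,fy=5,interpolation=cv2.INTER_CUBIC))
cap('wrist','w8'); rep(46); print(env.get_state()['qvel'].round(4))
E
```

```text
t 11.6 along 44.5 lat -0.5 dz -1.5 yawerr -0.2 roll -0.8 pitch 0.0 F_press along -8.2 lat 0.3 z 0.5 w 42.5
1 rows
0.8 -0.2 -0.0 0.0000 0.0004 0.0014 0.03
t 11.75 along 44.5 lat -0.5 dz -1.4 yawerr -0.2 roll -0.8 pitch 0.0 F_press along -7.7 lat 0.6 z -0.3 w 42.7
1 rows
0.8 -0.2 -0.0 -0.0000 0.0005 0.0014 0.03
[ 0.0015 -0.0005 -0.0013  0.0011 -0.0033 -0.0012  0.0008]
```

View pics/o_s4.png

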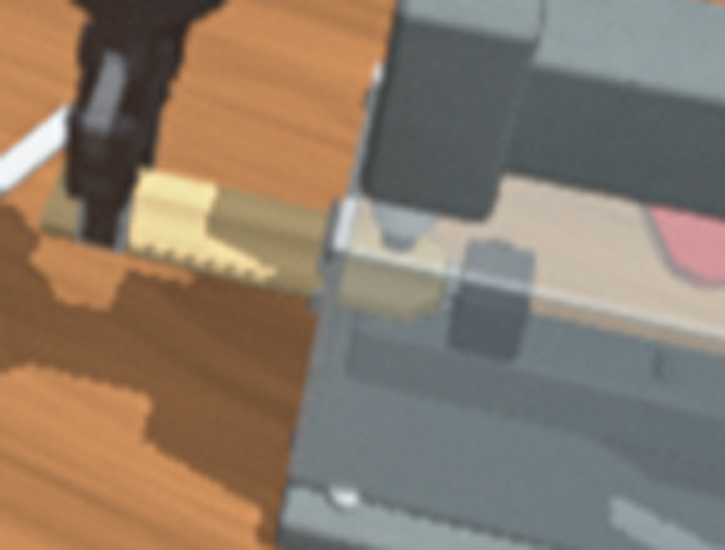

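View pics/w8.png

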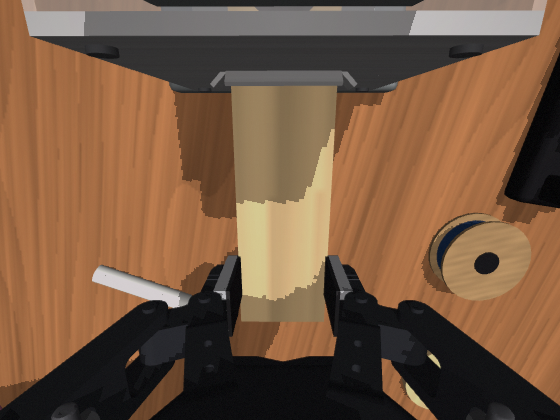

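Emit:
send_rows(
  rows="0.6 -0.2 0 0 0 0.0025 0.03",
)

```text
t: 11.85
position: [578.2, 41.2, 110.2]
ee_rot: [-1.577, -0.0, 0.217]
wrist_force: [3.2, -7.3, -1.1]
width: 42.7
```

```bash
python3 - <<'E'
from h import *
rep(46);env.capture('wrist');rep(46);env.capture('top');rep(46)
s=env.get_state();print(s['qvel'].round(4))
d=np.array([-.216,.976,0])
if 6.2<-s['wrist_force']@d<18: env.finish_job(); print('done'); rep(46)
E
```

```text
t 11.85 along 44.6 lat -0.4 dz -0.2 yawerr -0.1 roll -0.3 pitch -0.0 F_press along -7.8 lat -1.6 z -1.1 w 42.7
1 rows
0.3 -0.1 0.0 -0.0002 0.0006 0.0014 0.03
t 11.9 along 44.5 lat -0.4 dz -0.1 yawerr -0.1 roll -0.3 pitch -0.0 F_press along -6.0 lat 0.1 z -0.7 w 42.8
1 rows
0.3 -0.1 0.0 -0.0002 0.0006 0.0015 0.03
t 11.95 along 44.5 lat -0.4 dz -0.2 yawerr -0.1 roll -0.3 pitch -0.0 F_press along -6.7 lat -0.4 z -0.7 w 43.2
1 rows
0.3 -0.1 0.0 -0.0001 0.0006 0.0015 0.03
[-0.0031 -0.0009 -0.0019  0.0013  0.0078 -0.0016 -0.0072]
the job is handed in; nothing more can be done
done
the job is handed in; nothing more can be done
```

I gripped the plywood tag near its square end at 60 N, fed its clipped end through the guard window and pushed the depth stop home. I then handed the job in with the tag still gripped and pressed against the stop. The robot's clock showed about 12 s of the 51 s allowed.

**Stop felt:** the spring began to resist about 35 mm behind the guard's outer face. The force then rose to about 5 N and jumped to about 10 N at about 44.7 mm, which I took as the solid end. That is about 10 mm of travel, and the home position is within the stated 40–60 mm. I had no direct reading of the plunger; this comes from the measured position and wrist force.

**Last checks before handing in:**

| Check | Reading |
|---|---|
| Clipped end past the guard's outer face | 44.5 mm |
| Off the window centre line, sideways | 0.4 mm |
| Off the window centre line, in height | 0.2 mm |
| Tag tilt and yaw | within 0.3° |
| Steady push | 6–8 N (the spring takes 5.6 N at home) |
| Highest push I read | 10 N |
| Finger opening | about 43 mm |

- **Disagreements:** the cameras differed by about 2 mm on where the tag and guard are. The two close wrist views also gave noisy heights for some guard corners. The opening reads about 2 mm under the tag's 45 mm width.
- **Feeding and slip:** the window was passed with no noticeable contact force, and the last wrist picture showed the tag had not slipped in the fingers.
- **Other things on the table:** I saw no contact with anything else, but I did not measure the other items again at the end.

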